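# Drive the tapered locking pin of a drip-pole carriage home

### The job

Take the tapered locking pin from its parking block and push it, point down, through the hole of the pole bracket and the offset hole of the sliding pole carriage just under it, so that its taper draws the carriage into line; bed the collar flat on the stop plate on top of the bracket with a firm push of about 12 to 20 N and leave the pin there. Be gentle: never load the bracket or the carriage with more than about 25 N through the pin, move the carriage only with the pin and not with the hand, and leave the other things on the worktop where they are.

Things in the scene. Friction and masses are not known exactly. Their poses are not given: they have to be found in the camera images.
- pin_grip (a point): centre of the grey square handle (20 x 20 x 44 mm, flats along x and y; z is up along the pin) of the loose tapered pin, 0.14 kg, standing in the block. Below the handle a steel collar, 34 mm diameter, 5 mm thick, underside 27 mm below this point. Then a round shank 15 mm diameter, 34 mm long, then a 36 mm cone down to a flat tip 5 mm in diameter, 97 mm below this point.
- bracket_hole (a point): centre of the 16.5 mm round through hole in the bracket's aluminium top plate, at the plate's top face, 85 mm above the worktop. Plate 70 (x) x 80 (y) x 10 mm. x points from the hole to the pole, y along the carriage's slide, z up.
- carriage_hole (a point): centre of the 16.5 mm round through hole in the carriage's steel tongue, at its top face, 73 mm above the worktop, 2 mm under the plate, partly seen through the plate's hole. Tongue 10 mm thick, 40 mm wide. Starts 6 to 8.5 mm off line towards +y of the bracket, so a pin sent down the middle of the bracket's hole stands on the tongue. Axes as the bracket hole.
- bracket: the white bracket, fixed to the worktop; origin at the underside, below its hole, axes as the hole's. Foot 190 x 90 mm, 10 mm thick, from 50 mm on the -x side to 140 mm on the +x side of the hole. On its top plate round the hole lies a square stop plate, 44 x 44 mm with a 24 mm hole, on which the collar beds: its top is set 1 to 10 mm above bracket_hole, different each time and not measured, and does not give.
- carriage: the sliding pole carriage (0.4 kg) on the bracket; origin 73 mm below its hole's centre. It slides only along the bracket's y, up to 11 mm either way, against about 3.5 N of friction, and stays where left; it makes the pin drag with up to 6 N on its way down. Carries an upright steel pole of 10 mm diameter with a crook, top 187 mm above the worktop, 110 mm to +x of the hole.
- block_hole (a point): centre of the mouth of the hole (20 mm diameter, right through) in the fixed white plastic parking block, 80 x 80 x 74 mm, in which the pin stands at the start; this point is at the block's top face.
- canister: bystander: steel lidded canister, 94 mm diameter, 111 mm high; origin at the centre of its underside
- bottle: bystander: brown glass bottle with red cap, 60 mm diameter, 140 mm high; origin at the centre of its underside
- tissue_box: bystander: closed cardboard box, 90 x 160 x 60 mm; origin at the centre of its underside
- tape: bystander: roll of paper tape lying flat, 70 mm diameter, 20 mm high; origin at the centre of its underside
Not all that is in view belongs to the job. What is meant by the part that bears pin_grip is not orange, and is the smaller of those in its own colour.

How it is judged (in metres and radians):
On the way, in this order (a step that is already met when the one before it is completed fails the run):
1. the pin is lifted clear of its parking block (z of pin_grip in the frame of block_hole above 0.104 m), for 0.1 s.
2. the pin's point has entered both holes: handle centre less than 79 mm above the bracket's hole and within 8 mm of its axis (z of pin_grip in the frame of bracket_hole below 0.079 m and horizontal distance between pin_grip and bracket_hole below 0.008 m), for 0.1 s.
3. the collar is bedded on the bracket's stop plate with more than 3 N on the collar, held for 0.2 s (z of pin_grip in the frame of bracket_hole between 0.026 and 0.0385 m and horizontal distance between pin_grip and bracket_hole below 0.004 m and horizontal distance between carriage_hole and bracket_hole below 0.0025 m and angle between pin_grip's own z axis and vertical below 0.08 rad and contact force between pin_c1 and bracket above 3 N), for 0.2 s.
At the end, for the whole second after the job is handed in: The released pin rests upright (0.08 rad) in the bracket, collar down on the stop plate (handle centre 26 to 38.5 mm above the bracket hole, as the stop plate is set, within 4 mm of its axis), the carriage hole within 2.5 mm of line with the bracket hole (z of pin_grip in the frame of bracket_hole between 0.026 and 0.0385 m and horizontal distance between pin_grip and bracket_hole below 0.004 m and horizontal distance between carriage_hole and bracket_hole below 0.0025 m and angle between pin_grip's own z axis and vertical below 0.08 rad and linear speed of pin below 0.02 m/s); the robot touches nothing.
It fails at once if pin and bracket press on each other with more than 32 N (contact force between pin and bracket above 32 N).
It fails at once if pin and carriage press on each other with more than 32 N (contact force between pin and carriage above 32 N).
It fails at once if the hand or arm pushes the carriage (more than 1 N) (contact force between any of the fingers, the arm and carriage above 1 N).
It fails at once if a bystander is moved more than 20 mm (distance of any of canister, bottle, tissue_box, tape from where it was at the start of the episode above 0.02 m).
It also fails if it takes over 72 s, if anything falls off the work surface, if the arm or the gripper's body presses on something with over 40 N, if the wrist force passes 120 N, or if a joint passes its speed limit or range.

### The arm

A 7-joint arm with a two-finger parallel gripper is mounted at the origin on the work surface. World frame = base frame: x ahead of the robot, y to its left, z up, the work surface at z = 0. Lengths are in mm, angles in degrees, forces in N, time in s.
With the tool pointing down it reaches from about 400 to 850 mm from the base axis. Payload 4.4 kg.
Tool frame: the origin (TCP) lies at the very end of the fingers, on their centre line; the grasp point (between the pads) lies 19 mm behind it; z points along the fingers, y is the direction in which the jaws open and shut (so a half turn about z gives the same grasp; the last joint's range is limited). The gripper opens to 94 mm and grips with 3 to 60 N. Pads are 16 mm wide; open, the fingers measure 119 mm over their backs; the gripper's body (75 mm by 177 mm) begins 78 mm behind the grasp point.
Start: joints at [-71.837, 36.005, 2.206, 86.941, -1.547, 57.084, -1.146], TCP at [242.764, 602.979, 205.478] pointing down, gripper open.
Joint ranges: [-175.42, 175.42], [-21.48, 121.26], [-71.46, 75.88], [10.55, 141.38], [-63.04, 243.04], [13.31, 113.54], [-168.57, 168.57]. Speed limits (degrees/s): [147.25, 147.25, 180, 180, 180, 180, 180].

### API

Orientations are given as a 3x3 rotation matrix whose columns are the frame's x, y, z axes.
In Python, from cell import readout, cams, job gives the robot as it stands.
- The arm moves only by the tool arm_command, never from a script. Its argument "moves" is a list of rows, each a list of 2 entries, a list of its own where there are three numbers: the shift along the tool's x, y, z in m, then the turn, a rotation vector about the tool's x, y, z in rad. In form: [[[dx, dy, dz], [ax, ay, az]], ...]. A call has 1 to 20 rows; each row is the pose to reach, as a shift and turn from the pose measured when the call began, along the tool's axes at that moment; what a row does not reach only later rows make up. A row lasts 1/10 s, in which the tool goes at most 50 mm and 8.59 degrees, less where a joint would pass 70% of its speed; a pose out of reach is approached as far as the arm can. A call with a gripper value outside its range is refused whole. "fingers" is the finger opening in m, from 0 to 0.094, set as the call begins (left out, the last holds). The fingers move at their own pace and stop on an object; "squeeze" is the grip in N (left out, the last holds). Time passes only in rows, so rows that repeat a pose let the fingers close. It gives the time, the measured TCP pose, the force and the opening at its end, in the units of the state.
- readout.get_state(): the state, without advancing time (a new reading comes with each control period).
- cams.get_image(name): name is "scene" or "top" or "wrist"; returns the picture (480x640x3 uint8, red, green, blue); there is no depth.
- cams.calibration(name): a dict with "fov_y" (degrees; the focal length in pixels is half the picture's height over the tangent of half this angle, whatever the lens; pixels are square), "cx", "cy" (the principal point, pixels), "extrinsics" (4x4, takes a point from world to camera coordinates); the wrist camera has in their place "hand_eye" (4x4, takes a point from camera to tool coordinates, whose origin is the TCP and whose axes are the flange's). Camera axes: x right, y down, z forward; pixel columns grow to the right and rows downward; lengths in mm; the calibration is good to about 2 mm. The wrist camera is an equidistant fisheye: a pixel r from the principal point sees the ray r / f radians off the axis. A picture is of the moment at which its call begins: read the wrist's pose just before it. calibration takes no time and is no camera call.
- job.sign_off(): hands the job in, once; it reports no verdict.
The state is a dict: "time": time; "joints": joint angles; "qvel": joint speeds; "joint_torque": joint torques, N m; "eef_pos": TCP position; "eef_rot": TCP orientation; "ft_force": force on the tool from outside, world axes, zero at the start; "moment": the same for the moment, N m; "grip_width": finger opening in mm.
Only numpy, scipy, OpenCV 4.12 (cv2) and the standard library are available. Lean on these libraries where they do the work, as an engineer would, in place of code of your own. Each camera call takes 0.05 s, during which the arm holds its last target.

## Working session

There is one attempt and no reset: what is moved stays moved. The work goes in short steps, Python scripts to look and compute and a tool call to move; the robot and the scene stay as the last step left them, time stands still between calls to the robot, and variables do not carry over. Pictures are saved under pics/ and viewed, and the job is handed in when it is done.

Besides the shell and the picture viewer there is one more tool, called after "Emit:" by a JSON object that holds its "op" and its "data", one argument or row to a line. arm_command: Moves the arm, as the interface text tells. Its arguments: {"type":"object","properties":{"moves":{"type":"array","items":{"type":"array"}},"fingers":{"type":"number"},"squeeze":{"type":"number"}},"required":["moves"]}

```bash
ls; mkdir -p pics; python3 - <<'E'
from cell import readout,cams,job
import cv2
s=readout.get_state()
for k,v in s.items(): print(k,v)
for n in ("scene","top","wrist"):
    c=cams.calibration(n); print(n,c)
    cv2.imwrite(f"pics/{n}0.png",cams.get_image(n)[:,:,::-1])
E
```

```text
pics
time 0.0
joints [-71.83709679  36.05592847   2.20394085  86.99471461  -1.54549864
  57.08395818  -1.14815519]
qvel [ 0.0242159   0.03848793  0.00480582  0.17737692  0.05253511 -0.08162596
 -0.09554427]
joint_torque [-7.06355831e-05 -5.49739087e+01  1.14373270e+00 -1.86630589e+01
 -5.21069742e-02  2.36920186e-02  1.83236821e-04]
eef_pos [242.53813486 602.34876748 204.59553915]
eef_rot [[-9.27605121e-01  3.73561696e-01 -6.30674816e-04]
 [ 3.73562224e-01  9.27603531e-01 -1.71865220e-03]
 [-5.70064456e-05 -1.82982687e-03 -9.99998324e-01]]
ft_force [ 0.04268421 -0.95623181 -0.37934473]
moment [ 0.02473621 -0.00501559 -0.04116788]
grip_width 93.95290417263608
scene {'fov_y': 44.44450716024121, 'cx': 330.9013530112395, 'cy': 250.15526189769744, 'extrinsics': array([[-9.64287217e-02,  9.95333108e-01, -3.67494007e-03,
        -9.46002819e+00],
       [ 7.81911181e-01,  7.34666005e-02, -6.19045688e-01,
        -4.04672092e+02],
       [-6.15886684e-01, -6.25672611e-02, -7.85346376e-01,
         1.35162678e+03],
       [ 0.00000000e+00,  0.00000000e+00,  0.00000000e+00,
         1.00000000
[... 186 characters left out ...]
e+01],
       [-9.89859553e-01,  1.16895512e-02, -1.41567724e-01,
         6.11354194e+02],
       [ 1.41569168e-01, -7.08086006e-04, -9.89928113e-01,
         9.70042548e+02],
       [ 0.00000000e+00,  0.00000000e+00,  0.00000000e+00,
         1.00000000e+00]])}
wrist {'fov_y': 65.70646984690485, 'cx': 323.150963338275, 'cy': 239.833520856141, 'hand_eye': array([[-2.67667524e-04, -9.62024532e-01, -2.72962870e-01,
         8.01571178e+01],
       [ 9.99999231e-01,  7.29476422e-05, -1.23769485e-03,
         4.39818504e-02],
       [ 1.21060481e-03, -2.72962991e-01,  9.62023773e-01,
        -1.78118801e+02],
       [ 0.00000000e+00,  0.00000000e+00,  0.00000000e+00,
         1.00000000e+00]])}
```

View pics/scene0.png

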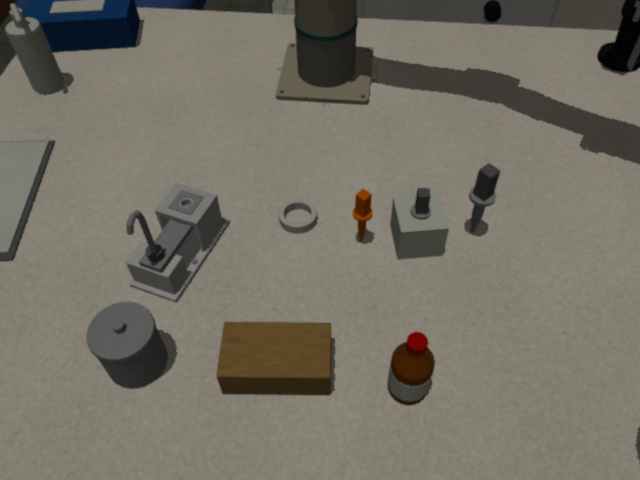

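View pics/top0.png

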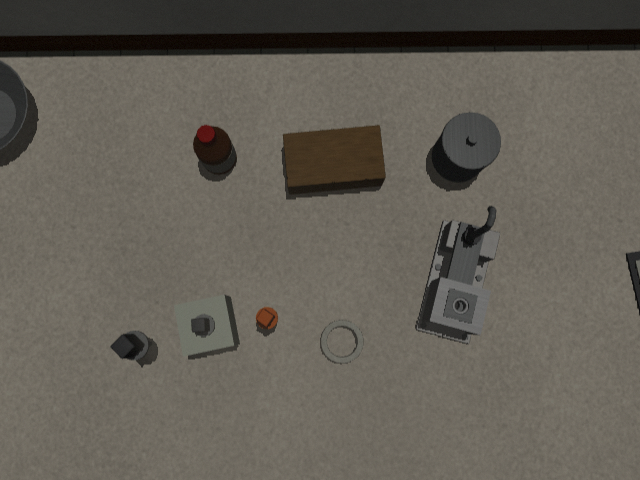

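View pics/wrist0.png

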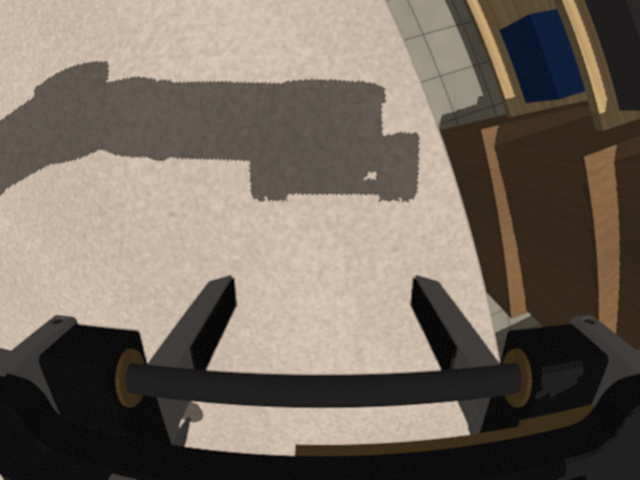

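The pin stands in the block: scene (421,203), top (202,325). The larger grey and the orange one are decoys. The bracket is at top (460,305). I'll zoom in next.

```bash
python3 - <<'E'
import cv2,numpy as np
def crop(n,x,y,w,h,k,o):
    i=cv2.imread(f"pics/{n}0.png")[y:y+h,x:x+w]
    i=np.clip((i/255.)**0.6*255,0,255).astype('uint8')
    cv2.imwrite(f"pics/{o}.png",cv2.resize(i,None,fx=k,fy=k,interpolation=cv2.INTER_CUBIC))
crop("top",410,200,100,150,4,"t_br"); crop("top",100,280,150,90,5,"t_bl")
crop("scene",110,175,130,130,4.5,"s_br"); crop("scene",380,150,80,115,5,"s_bl")
E
```

```text
(no output)
```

View pics/t_br.png

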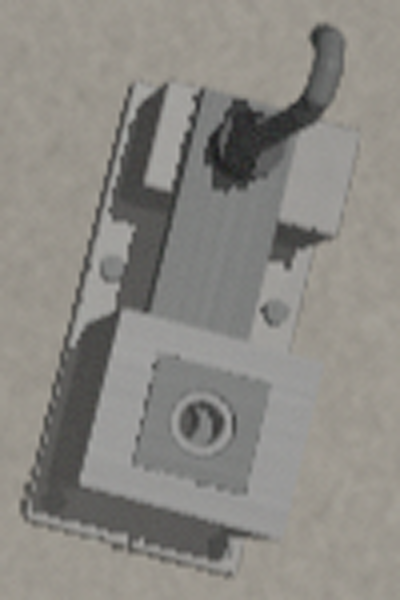

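View pics/t_bl.png

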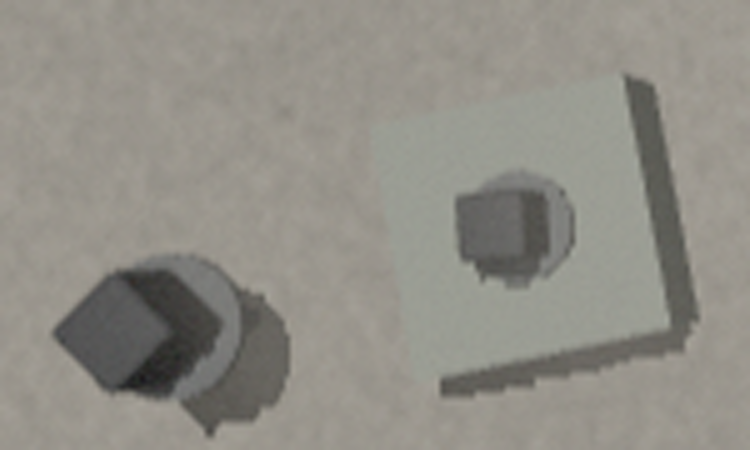

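View pics/s_br.png

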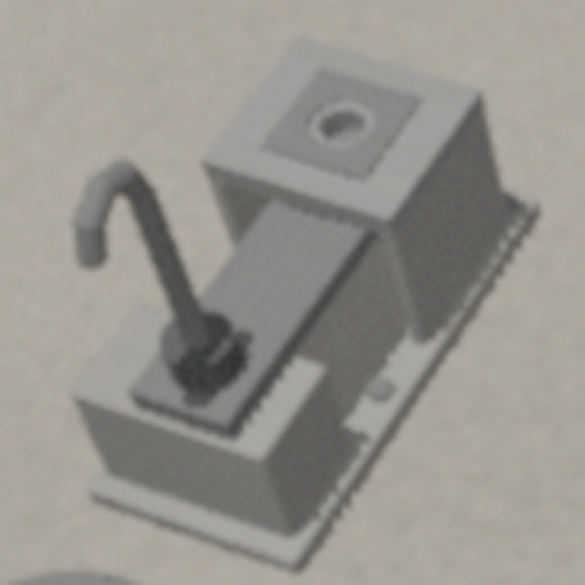

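View pics/s_bl.png

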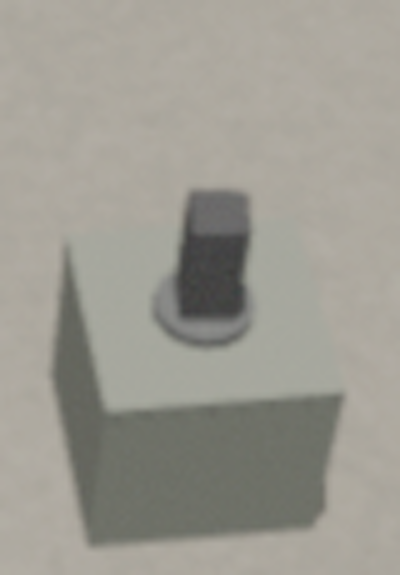

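```bash
cat > h.py <<'E'
import numpy as np,cv2
from cell import readout,cams,job
def K(n):
    c=cams.calibration(n); f=240/np.tan(np.radians(c['fov_y'])/2); return c,f
def ray(n,px,st=None):
    c,f=K(n); u=(np.array(px,float)-[c['cx'],c['cy']])
    if n=='wrist':
        r=np.hypot(*u); th=r/f; d=np.r_[np.sin(th)*u/max(r,1e-9),np.cos(th)]
        H=c['hand_eye']; R=np.array(st['eef_rot']); p=np.array(st['eef_pos'])
        return R@H[:3,3]+p, R@H[:3,:3]@d
    E=c['extrinsics']; R=E[:3,:3]; return -R.T@E[:3,3], R.T@np.r_[u/f,1]
def at(n,px,z,st=None):
    o,d=ray(n,px,st); return o+d*(z-o[2])/d[2]
def proj(n,P,st=None):
    c,f=K(n); P=np.array(P,float)
    if n=='wrist':
        H=c['hand_eye']; R=np.array(st['eef_rot']); p=np.array(st['eef_pos'])
        q=H[:3,:3].T@(R.T@(P-p)-H[:3,3]); r=np.hypot(*q[:2]); th=np.arctan2(r,q[2])
        return q[:2]/r*th*f+[c['cx'],c['cy']]
    E=c['extrinsics']; q=E[:3,:3]@P+E[:3,3]; return q[:2]/q[2]*f+[c['cx'],c['cy']]
E
python3 - <<'E'
from h import *
np.set_printoptions(precision=1,suppress=True)
T=lambda x,y,z:at('top',(410+x/4,200+y/4),z); B=lambda x,y,z:at('top',(100+x/5,280+y/5),z)
S=lambda x,y,z:at('scene',(110+x/4.5,175+y/4.5),z); SB=lambda x,y,z:at('scene',(380+x/5,150+y/5),z)
print('plate top',*[T(*p,85) for p in [(122,310),(322,362),(280,540),(80,487)]])
print('hole ring top',T(203,421,85),'scene',S(341,124,85))
print('plate scene',*[S(*p,85) for p in [(300,38),(482,97),(390,220),(205,165)]])
print('block top',*[B(*p,74) for p in [(625,75),(668,325),(415,378),(372,125)]])
print('block scene',*[SB(*p,74) for p in [(68,240),(297,225),(342,393),(107,411)]])
print('handle top',B(490,227,123),'scene',SB(217,213,123)); print('collar',B(521,228,79),SB(205,306,79))
print('handle c',*[B(*p,123) for p in [(455,197),(523,190),(524,258),(460,262)]])
E
```

```text
plate top [ 542.2 -157.5   85. ] [ 521.3 -233.5   85. ] [ 454.  -214.1   85. ] [ 474.8 -138.8   85. ]
hole ring top [ 499.3 -186.8   85. ] scene [ 500.  -187.1   85. ]
plate scene [ 457.3 -214.    85. ] [ 481.4 -137.6   85. ] [ 544.8 -157.6   85. ] [ 524.8 -232.1   85. ]
block top [519.8 176.1  74. ] [443.  162.2  74. ] [427.9 239.7  74. ] [505.3 254.4  74. ]
block scene [446.5 161.2  74. ] [432.1 239.5  74. ] [507.1 252.9  74. ] [522.  176.2  74. ]
handle top [473.2 208.3 123. ] scene [476.7 206.2 123. ]
collar [473.1 206.9  79. ] [477.3 207.5  79. ]
handle c [482.1 218.7 123. ] [483.9 198.8 123. ] [464.1 198.2 123. ] [463.2 216.9 123. ]
```

```bash
cat >> h.py <<'E'
from scipy.spatial.transform import Rotation as Ro
def jawR(a):
    a=np.radians(a); y=np.array([np.cos(a),np.sin(a),0]); z=np.array([0,0,-1.]); return np.c_[np.cross(y,z),y,z]
def delta(pos,jaw):
    s=readout.get_state(); R=np.array(s['eef_rot']); p=np.array(s['eef_pos'])
    sh=R.T@(np.array(pos)-p)/1000; rv=Ro.from_matrix(R.T@jawR(jaw)).as_rotvec()
    print('t',s['time'],'pos',p.round(2),'jaw',np.degrees(np.arctan2(R[1,1],R[0,1])).round(2),'F',np.round(s['ft_force'],2),'w',s['grip_width'])
    print('move',[list(np.round(sh,5)),list(np.round(rv,4))])
E
python3 - <<'E'
from h import *
# decoy top triangulate
o1,d1=ray('top',(122,346)); o2,d2=ray('scene',(487,170))
A=np.c_[d1,-d2]; t=np.linalg.lstsq(A,o2-o1,rcond=None)[0]; print('decoy top',o1+d1*t[0],o2+d2*t[1])
o1,d1=ray('top',(266,318)); o2,d2=ray('scene',(364,193))
A=np.c_[d1,-d2]; t=np.linalg.lstsq(A,o2-o1,rcond=None)[0]; print('orange',o1+d1*t[0],o2+d2*t[1])
delta([475,207.3,225],93.5)
E
```

```text
decoy top [445.55322184 309.38320393 153.90013504] [445.71485011 303.81711841 152.20603999]
orange [482.89534991 108.97041161 118.95145283] [482.72650622 110.70714825 119.08114676]
t 0.15 pos [242.61 602.53 204.81] jaw 68.07 F [-0.06  0.19 -0.07] w 94.12257440538896
move [[np.float64(-0.36319), np.float64(-0.27986), np.float64(-0.0198)], [np.float64(-0.0013), np.float64(-0.0003), np.float64(-0.4439)]]
```

Emit:
{"op": "arm_command", "data": {
  "moves": [
    [[-0.05,-0.04,-0.02],[0,0,-0.06]],
    [[-0.1,-0.08,-0.02],[0,0,-0.12]],
    [[-0.14,-0.11,-0.02],[0,0,-0.18]],
    [[-0.18,-0.14,-0.02],[0,0,-0.24]],
    [[-0.22,-0.17,-0.02],[0,0,-0.3]],
    [[-0.26,-0.2,-0.02],[0,0,-0.36]],
    [[-0.3,-0.23,-0.02],[0,0,-0.42]],
    [[-0.34,-0.26,-0.02],[0,0,-0.444]],
    [[-0.363,-0.28,-0.02],[-0.001,0,-0.444]],
    [[-0.363,-0.28,-0.02],[-0.001,0,-0.444]],
    [[-0.363,-0.28,-0.02],[-0.001,0,-0.444]],
    [[-0.363,-0.28,-0.02],[-0.001,0,-0.444]],
    [[-0.363,-0.28,-0.02],[-0.001,0,-0.444]]
  ],
  "fingers": 0.094
}}

```text
time: 1.45
eef_pos: [473.6, 209.6, 225.1]
eef_rot: [[-0.998, -0.065, -0.001], [-0.065, 0.998, 0.001], [0.001, 0.001, -1.0]]
ft_force: [0.7, -0.2, 0.3]
grip_width: 93.8
```

```bash
python3 - <<'E'
from h import *
st=readout.get_state()
im=cams.get_image('wrist')[:,:,::-1]; cv2.imwrite('pics/w1.png',im)
print(proj('wrist',[475,207.3,123],st),proj('wrist',[475,207.3,79],st))
x,y=[int(v) for v in proj('wrist',[475,207.3,110],st)]
x0=max(x-90,0);y0=max(y-90,0)
cv2.imwrite('pics/w1c.png',cv2.resize(im[y0:y0+180,x0:x0+180],None,fx=3.3,fy=3.3,interpolation=cv2.INTER_CUBIC)); print(x0,y0)
delta([475,207.3,225],93.5); print(st['eef_rot'],st['ft_force'])
E
```

```text
[320.06297365 242.40623762] [320.47072165 228.79753806]
230 147
t 1.5 pos [473.62 209.44 225.12] jaw 93.72 F [-0.63 -0.17  0.66] w 94.16450795137933
move [[np.float64(-0.00124), np.float64(-0.00223), np.float64(0.00012)], [np.float64(0.0005), np.float64(-0.0009), np.float64(0.0039)]]
[[-9.97891177e-01 -6.49010411e-02 -1.02645853e-03]
 [-6.49017956e-02  9.97891396e-01  7.19599749e-04]
 [ 9.77591367e-04  7.84701243e-04 -9.99999214e-01]] [ 0.66118801 -0.20402112  0.31924951]
```

View pics/w1.png

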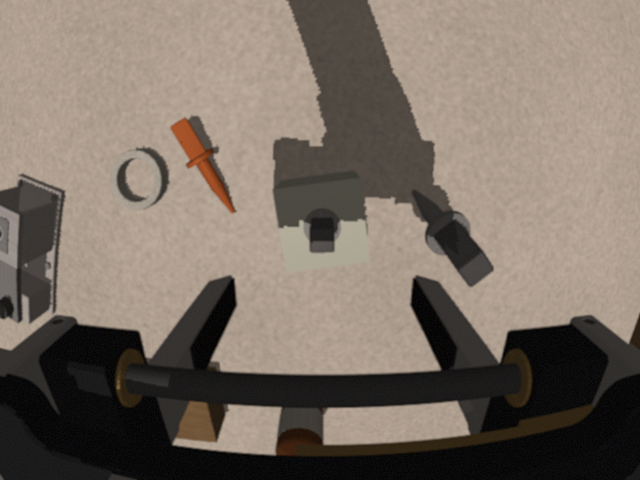

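View pics/w1c.png

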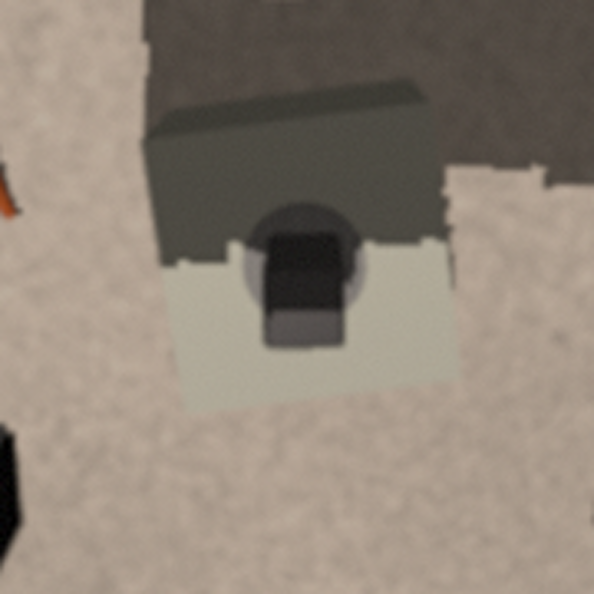

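```bash
python3 - <<'E'
from h import *
st=readout.get_state()
print(at('wrist',(322.4,240.9),123,st), at('wrist',(230+305/3.3,147+262/3.3),79,st))
delta([475,207,170],94.3);delta([475,207,87],94.3)
E
```

```text
[473.71141412 208.87544522 123.        ] [472.72707826 208.72259101  79.        ]
t 1.5 pos [473.62 209.44 225.12] jaw 93.72 F [-0.63 -0.17  0.66] w 94.16450795137933
move [[np.float64(-0.00127), np.float64(-0.00256), np.float64(0.05512)], [np.float64(0.0005), np.float64(-0.0009), np.float64(-0.0101)]]
t 1.5 pos [473.62 209.44 225.12] jaw 93.72 F [-0.63 -0.17  0.66] w 94.16450795137933
move [[np.float64(-0.00134), np.float64(-0.0026), np.float64(0.13812)], [np.float64(0.0005), np.float64(-0.0009), np.float64(-0.0101)]]
```

Emit:
{"op": "arm_command", "data": {
  "moves": [
    [[0,-0.001,0.03],[0,0,-0.01]],
    [[0,-0.001,0.06],[0,0,-0.01]],
    [[0,-0.001,0.085],[0,0,-0.01]],
    [[0,-0.001,0.105],[0,0,-0.01]],
    [[0,-0.001,0.12],[0,0,-0.01]],
    [[0,-0.001,0.13],[0,0,-0.01]],
    [[0,-0.001,0.138],[0,0,-0.01]],
    [[0,-0.001,0.138],[0,0,-0.01]],
    [[0,-0.001,0.138],[0,0,-0.01]]
  ]
}}

```text
time: 2.4
eef_pos: [473.8, 208.9, 87.5]
eef_rot: [[-0.997, -0.075, -0.0], [-0.075, 0.997, 0.001], [0.0, 0.001, -1.0]]
ft_force: [0.6, 0.3, -0.7]
grip_width: 94.0
```

```bash
python3 - <<'E'
from h import *
im=cams.get_image('wrist')[:,:,::-1]; cv2.imwrite('pics/w2.png',im)
delta([474,208,87],94.3)
E
```

```text
t 2.45 pos [473.96 208.91  87.7 ] jaw 94.31 F [ 0.91 -0.64 -0.11] w 94.33092137947501
move [[np.float64(3e-05), np.float64(-0.00091), np.float64(0.0007)], [np.float64(0.001), np.float64(0.0002), np.float64(0.0003)]]
```

View pics/w2.png

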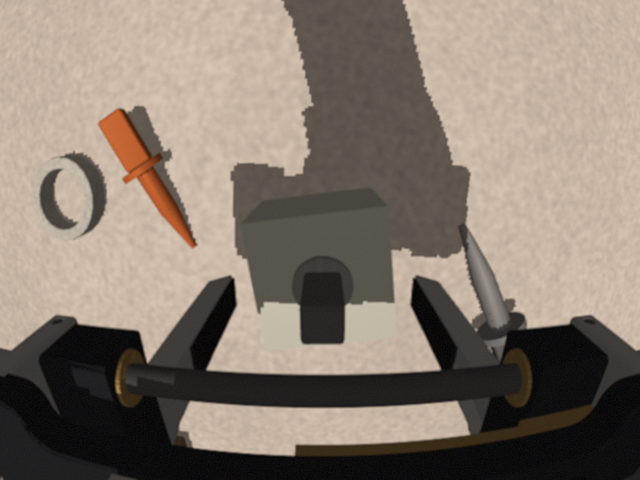

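The handle is centred between the jaws at (323,310). Closing.

Emit:
{"op": "arm_command", "data": {
  "moves": [
    [[0,0,0],[0,0,0]],
    [[0,0,0],[0,0,0]],
    [[0,0,0],[0,0,0]],
    [[0,0,0],[0,0,0]],
    [[0,0,0],[0,0,0]],
    [[0,0,0],[0,0,0]],
    [[0,0,0],[0,0,0]],
    [[0,0,0],[0,0,0]],
    [[0,0,0],[0,0,0]],
    [[0,0,0],[0,0,0]]
  ],
  "fingers": 0.0,
  "squeeze": 45
}}

```text
time: 3.45
eef_pos: [473.9, 208.9, 87.7]
eef_rot: [[-0.997, -0.075, 0.0], [-0.075, 0.997, 0.001], [-0.0, 0.001, -1.0]]
ft_force: [0.1, -0.4, -0.7]
grip_width: 19.8
```

```bash
python3 - <<'E'
from h import *
delta([474,208,190],94.3)
E
```

```text
t 3.45 pos [473.94 208.9   87.68] jaw 94.31 F [ 0.09 -0.44 -0.69] w 19.837848725638864
move [[np.float64(-0.0), np.float64(-0.0008), np.float64(-0.10232)], [np.float64(0.001), np.float64(0.0001), np.float64(0.0002)]]
```

Emit:
{"op": "arm_command", "data": {
  "moves": [
    [[0,0,-0.008],[0,0,0]],
    [[0,0,-0.02],[0,0,0]],
    [[0,0,-0.035],[0,0,0]],
    [[0,0,-0.055],[0,0,0]],
    [[0,0,-0.075],[0,0,0]],
    [[0,0,-0.095],[0,0,0]],
    [[0,0,-0.115],[0,0,0]],
    [[0,0,-0.13],[0,0,0]],
    [[0,0,-0.138],[0,0,0]],
    [[0,0,-0.14],[0,0,0]],
    [[0,0,-0.14],[0,0,0]],
    [[0,0,-0.14],[0,0,0]]
  ]
}}

```text
time: 4.65
eef_pos: [473.4, 208.5, 227.1]
eef_rot: [[-0.997, -0.075, -0.001], [-0.075, 0.997, 0.0], [0.001, 0.0, -1.0]]
ft_force: [-0.3, 0.2, -0.8]
grip_width: 19.5
```

```bash
python3 - <<'E'
from h import *
im=cams.get_image('wrist')[:,:,::-1]; cv2.imwrite('pics/w3.png',im)
delta([499.6,-187,225],74)
E
```

```text
t 4.7 pos [473.4  208.48 226.93] jaw 94.31 F [-0.74 -0.67 -1.26] w 20.088426215121906
move [[np.float64(0.00361), np.float64(-0.39633), np.float64(0.0018)], [np.float64(0.0001), np.float64(-0.0015), np.float64(0.3545)]]
```

View pics/w3.png

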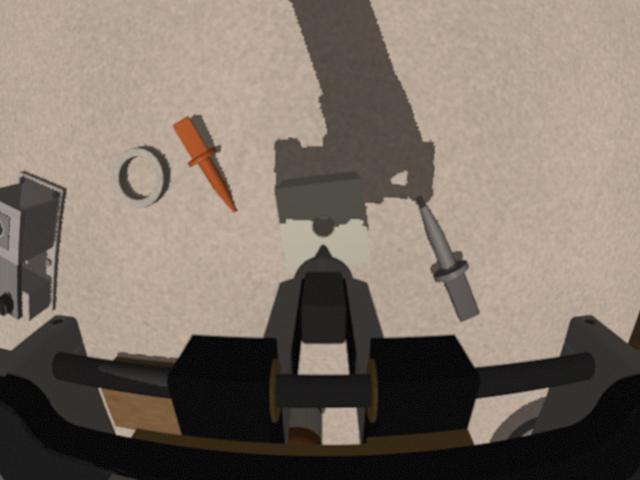

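```bash
python3 - <<'E'
from h import *
im=cams.get_image('scene')[:,:,::-1]; cv2.imwrite('pics/s1.png',im)
E
```

```text
(no output)
```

View pics/s1.png

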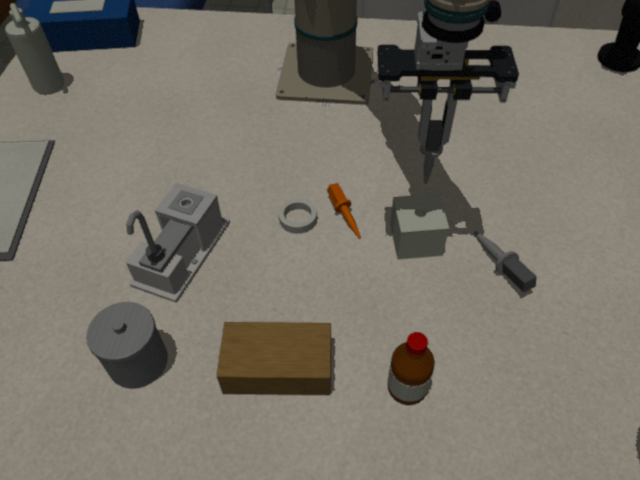

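Both decoys had been standing loose and toppled on their own, and they lie clear. The pin is held upright and the bystanders haven't moved. Next, over to the bracket.

Emit:
{"op": "arm_command", "data": {
  "moves": [
    [[0,-0.015,0],[0,0,0.02]],
    [[0,-0.045,0],[0,0,0.05]],
    [[0.001,-0.08,0],[0,0,0.09]],
    [[0.001,-0.115,0],[0,0,0.13]],
    [[0.002,-0.15,0],[0,0,0.17]],
    [[0.002,-0.185,0],[0,0,0.21]],
    [[0.002,-0.22,0],[0,0,0.25]],
    [[0.003,-0.255,0],[0,0,0.28]],
    [[0.003,-0.29,0],[0,0,0.31]],
    [[0.003,-0.32,0],[0,0,0.33]],
    [[0.004,-0.35,0.001],[0,0,0.345]],
    [[0.004,-0.375,0.002],[0,-0.001,0.355]],
    [[0.004,-0.39,0.002],[0,-0.001,0.355]],
    [[0.004,-0.396,0.002],[0,-0.001,0.355]],
    [[0.004,-0.396,0.002],[0,-0.001,0.355]],
    [[0.004,-0.396,0.002],[0,-0.001,0.355]],
    [[0.004,-0.396,0.002],[0,-0.001,0.355]]
  ]
}}

```text
time: 6.45
eef_pos: [499.4, -185.1, 224.8]
eef_rot: [[-0.962, 0.274, -0.001], [0.274, 0.962, 0.001], [0.001, 0.001, -1.0]]
ft_force: [0.4, -0.1, -0.3]
grip_width: 19.6
```

```bash
python3 - <<'E'
from h import *
st=readout.get_state()
im=cams.get_image('wrist')[:,:,::-1]; cv2.imwrite('pics/w4.png',im)
cv2.imwrite('pics/w4c.png',cv2.resize(im[160:300,250:400],None,fx=4,fy=4,interpolation=cv2.INTER_CUBIC))
print(proj('wrist',[499.6,-187,85],st))
delta([499.6,-187,225],74); print(st['eef_rot'])
E
```

```text
[321.40640604 229.82450109]
t 6.5 pos [ 499.42 -185.27  224.86] jaw 74.09 F [ 0.02 -0.37 -0.24] w 19.597429956476354
move [[np.float64(-0.00065), np.float64(-0.00161), np.float64(-0.00014)], [np.float64(0.0006), np.float64(-0.0006), np.float64(0.0016)]]
[[-9.61732276e-01  2.73990397e-01 -5.40535061e-04]
 [ 2.73989814e-01  9.61732118e-01  9.56929973e-04]
 [ 7.82039552e-04  7.72209340e-04 -9.99999396e-01]]
```

View pics/w4.png

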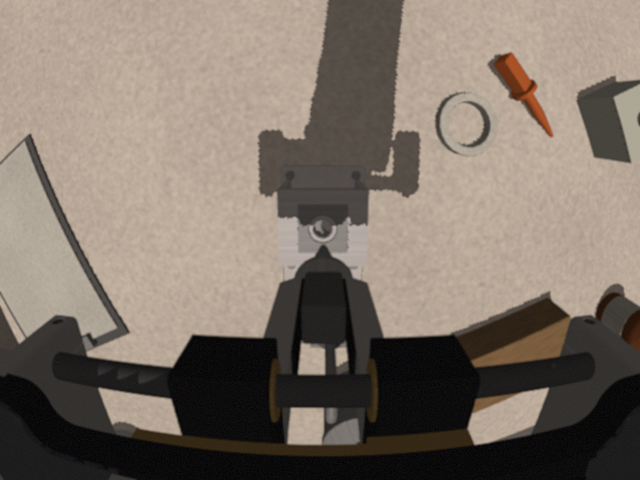

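View pics/w4c.png

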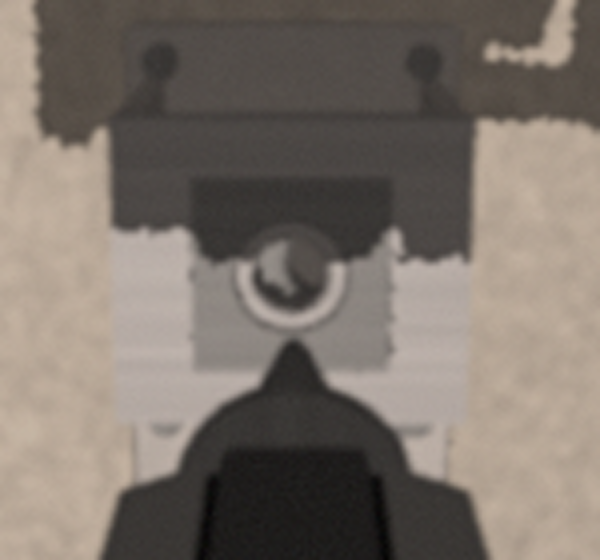

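```bash
python3 - <<'E'
from h import *
st=readout.get_state(); R=np.array(st['eef_rot']);p=np.array(st['eef_pos'])
def rep(n,P): print(n,P.round(2),'tool rel',(R.T@(P-p)).round(2))
rep('tip near edge',at('wrist',(250+293/4,160+340/4),141.2,st))
rep('hole85',at('wrist',(250+289.5/4,160+272/4),85,st))
for z in (86,90,95): rep('ring%d'%z,at('wrist',(250+292/4,160+276/4),z,st))
for c in [(190,180),(392,180),(388,370),(193,370)]: rep('stop90',at('wrist',(250+c[0]/4,160+c[1]/4),90,st))
for c in [(112,118),(475,118)]: rep('plate',at('wrist',(250+c[0]/4,160+c[1]/4),85,st))
E
```

```text
tip near edge [ 497.45 -184.82  141.2 ] tool rel [ 1.96 -0.16 83.66]
hole85 [ 498.3  -185.89   85.  ] tool rel [  0.81  -0.99 139.86]
ring86 [ 499.09 -185.54   86.  ] tool rel [  0.16  -0.43 138.86]
ring90 [ 498.12 -185.26   90.  ] tool rel [  1.17  -0.43 134.86]
ring95 [ 496.91 -184.91   95.  ] tool rel [  2.43  -0.42 129.86]
stop90 [ 471.72 -200.43   90.  ] tool rel [ 22.4  -22.26 134.86]
stop90 [ 483.58 -158.84   90.  ] tool rel [ 22.39  20.99 134.89]
stop90 [ 524.56 -170.7    90.  ] tool rel [-20.27  20.81 134.86]
stop90 [ 512.72 -212.22   90.  ] tool rel [-20.27 -22.35 134.84]
plate [ 454.65 -213.37   85.  ] tool rel [ 35.26 -39.38 139.86]
plate [ 476.2  -137.81   85.  ] tool rel [ 35.25  39.18 139.91]
```

Emit:
{"op": "arm_command", "data": {
  "moves": [
    [[0,0.001,0.008],[0,0,0.001]],
    [[0.001,0.002,0.018],[0,0,0.001]],
    [[0.001,0.003,0.028],[0,0,0.001]],
    [[0.001,0.003,0.033],[0,0,0.001]],
    [[0.001,0.003,0.035],[0,0,0.001]],
    [[0.001,0.003,0.035],[0,0,0.001]],
    [[0.001,0.003,0.035],[0,0,0.001]],
    [[0.001,0.003,0.035],[0,0,0.001]]
  ]
}}

```text
time: 7.3
eef_pos: [499.5, -182.3, 190.2]
eef_rot: [[-0.961, 0.275, 0.0], [0.275, 0.961, 0.001], [-0.0, 0.001, -1.0]]
ft_force: [0.3, 0.2, -0.9]
grip_width: 19.7
```

```bash
python3 - <<'E'
from h import *
st=readout.get_state()
im=cams.get_image('wrist')[:,:,::-1]; cv2.imwrite('pics/w5.png',im)
c=cv2.resize(im[180:300,260:390],None,fx=5,fy=5,interpolation=cv2.INTER_CUBIC); c=(np.clip((c/255.)**0.6,0,1)*255).astype('uint8')
cv2.imwrite('pics/w5c.png',c)
delta([499.6,-187,190],74)
E
```

```text
t 7.35 pos [ 499.48 -182.26  190.18] jaw 74.02 F [-0.86  0.37 -1.76] w 19.46558616402984
move [[np.float64(-0.00142), np.float64(-0.00452), np.float64(0.00018)], [np.float64(0.0006), np.float64(0.0001), np.float64(0.0004)]]
```

View pics/w5c.png

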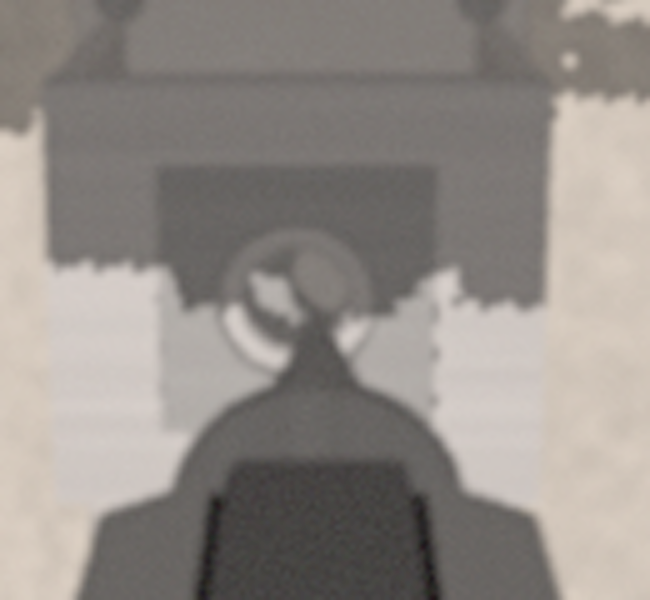

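```bash
python3 - <<'E'
from h import *
st=readout.get_state(); R=np.array(st['eef_rot']);p=np.array(st['eef_pos'])
def rep(n,x,y,z):
    P=at('wrist',(260+x/5,180+y/5),z,st); print(n,P.round(2),'tool rel',(R.T@(P-p)).round(2))
rep('tip',318,315,106.5)
for z in (86,90,95): rep('ring%d'%z,297,300,z)
for z in (86,90,95):
  for x,y in [(157,166),(437,166),(433,428),(163,430)]: rep('stop%d'%z,x,y,z)
for x,y in [(45,80),(553,80)]: rep('plate',x,y,85)
rep('hole',297,288,85)
E
```

```text
tip [ 496.17 -181.16  106.5 ] tool rel [ 3.49  0.1  83.68]
ring86 [ 498.66 -185.31   86.  ] tool rel [-5.0000e-02 -3.2200e+00  1.0418e+02]
ring90 [ 497.58 -184.96   90.  ] tool rel [  1.09  -3.18 100.18]
ring95 [ 496.23 -184.51   95.  ] tool rel [ 2.51 -3.12 95.18]
stop86 [ 471.87 -200.22   86.  ] tool rel [ 21.6  -24.93 104.16]
stop86 [ 483.87 -158.41   86.  ] tool rel [ 21.57  18.57 104.19]
stop86 [ 525.35 -170.18   86.  ] tool rel [-21.55  18.68 104.19]
stop86 [ 513.69 -212.25   86.  ] tool rel [-21.91 -24.98 104.17]
stop90 [ 471.17 -199.65   90.  ] tool rel [ 22.43 -24.57 100.16]
stop90 [ 483.   -158.44   90.  ] tool rel [ 22.4   18.31 100.19]
stop90 [ 523.9  -170.04   90.  ] tool rel [-20.11  18.41 100.19]
stop90 [ 512.39 -211.51   90.  ] tool rel [-20.46 -24.62 100.17]
stop95 [ 470.29 -198.94   95.  ] tool rel [ 23.47 -24.13  95.16]
stop95 [ 481.91 -158.47   95.  ] tool rel [23.44 17.98 95.19]
stop95 [ 522.07 -169.86   95.  ] tool rel [-18.31  18.08  95.19]
stop95 [ 510.78 -210.59   95.  ] tool rel [-18.66 -24.18  95.17]
plate [ 454.08 -213.15   85.  ] tool rel [ 35.15 -42.25 105.15]
plate [ 475.82 -137.47   85.  ] tool rel [ 35.08  36.48 105.2 ]
hole [ 497.03 -184.85   85.  ] tool rel [  1.64  -3.23 105.18]
```

Emit:
{"op": "arm_command", "data": {
  "moves": [
    [[0,0,0.006],[0,0,0]],
    [[0,0,0.012],[0,0,0]],
    [[0,0,0.018],[0,0,0]],
    [[0,0,0.023],[0,0,0]],
    [[0,0,0.027],[0,0,0]],
    [[0,0,0.029],[0,0,0]],
    [[0,0,0.03],[0,0,0]],
    [[0,0,0.03],[0,0,0]],
    [[0,0,0.03],[0,0,0]]
  ]
}}

```text
time: 8.25
eef_pos: [499.6, -182.3, 160.3]
eef_rot: [[-0.961, 0.275, 0.001], [0.275, 0.961, 0.0], [-0.0, 0.001, -1.0]]
ft_force: [0.4, 0.1, -0.4]
grip_width: 19.5
```

```bash
python3 - <<'E'
from h import *
st=readout.get_state()
im=cams.get_image('wrist')[:,:,::-1]; cv2.imwrite('pics/w6.png',im)
c=cv2.resize(im[180:300,260:390],None,fx=5,fy=5,interpolation=cv2.INTER_CUBIC); c=(np.clip((c/255.)**0.6,0,1)*255).astype('uint8')
cv2.imwrite('pics/w6c.png',c)
delta([499.6,-187,160],74);print(st['ft_force'])
E
```

```text
t 8.3 pos [ 499.64 -182.32  160.38] jaw 74.03 F [ 0.12  0.03 -1.84] w 19.777318851578148
move [[np.float64(-0.00125), np.float64(-0.00451), np.float64(0.00038)], [np.float64(0.0006), np.float64(0.0005), np.float64(0.0004)]]
[ 0.42097554  0.09389536 -0.36708652]
```

View pics/w6c.png

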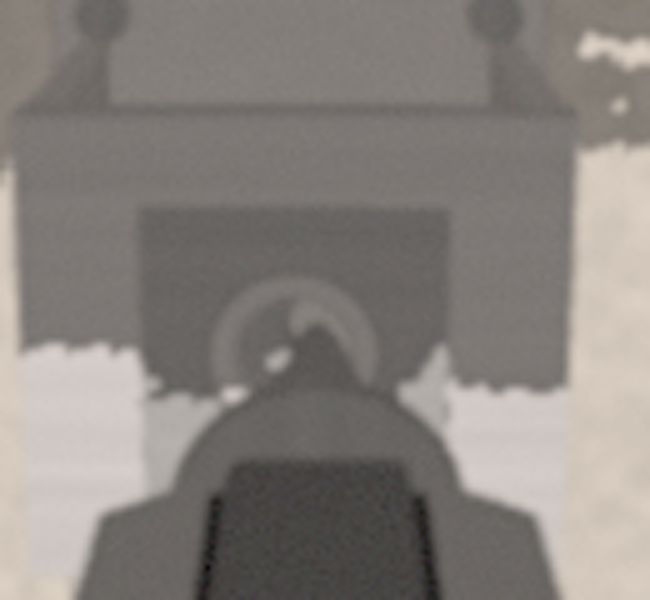

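Emit:
{"op": "arm_command", "data": {
  "moves": [
    [[0,0,0.001],[0,0,0]],
    [[0,0,0.002],[0,0,0]],
    [[0,0,0.003],[0,0,0]],
    [[0,0,0.004],[0,0,0]],
    [[0,0,0.005],[0,0,0]],
    [[0,0,0.005],[0,0,0]],
    [[0,0,0.005],[0,0,0]]
  ]
}}

```text
time: 9.0
eef_pos: [499.7, -182.3, 155.3]
eef_rot: [[-0.961, 0.275, 0.001], [0.275, 0.961, 0.0], [-0.001, 0.001, -1.0]]
ft_force: [0.7, -0.7, -1.2]
grip_width: 20.1
```

Emit:
{"op": "arm_command", "data": {
  "moves": [
    [[0,0,0.001],[0,0,0]],
    [[0,0,0.002],[0,0,0]],
    [[0,0,0.003],[0,0,0]],
    [[0,0,0.004],[0,0,0]],
    [[0,0,0.004],[0,0,0]],
    [[0,0,0.004],[0,0,0]]
  ]
}}

```text
time: 9.6
eef_pos: [499.6, -182.3, 151.3]
eef_rot: [[-0.961, 0.275, 0.001], [0.275, 0.961, 0.0], [-0.0, 0.001, -1.0]]
ft_force: [-0.1, -0.1, -1.0]
grip_width: 19.8
```

Emit:
{"op": "arm_command", "data": {
  "moves": [
    [[0,-0.0005,0.001],[0,0,0]],
    [[0,-0.001,0.002],[0,0,0]],
    [[0,-0.001,0.003],[0,0,0]],
    [[0,-0.0015,0.004],[0,0,0]],
    [[0,-0.0015,0.004],[0,0,0]],
    [[0,-0.0015,0.004],[0,0,0]]
  ]
}}

```text
time: 10.2
eef_pos: [499.3, -183.4, 147.2]
eef_rot: [[-0.961, 0.275, 0.001], [0.275, 0.961, 0.001], [-0.0, 0.001, -1.0]]
ft_force: [0.6, 1.4, -1.3]
grip_width: 20.1
```

Emit:
{"op": "arm_command", "data": {
  "moves": [
    [[0,-0.0005,0.0005],[0,0,0]],
    [[0,-0.001,0.001],[0,0,0]],
    [[0,-0.0015,0.002],[0,0,0]],
    [[0,-0.002,0.003],[0,0,0]],
    [[0,-0.002,0.003],[0,0,0]],
    [[0,-0.002,0.003],[0,0,0]]
  ]
}}

```text
time: 10.8
eef_pos: [499.1, -185.1, 144.2]
eef_rot: [[-0.961, 0.275, 0.001], [0.275, 0.961, 0.001], [-0.001, 0.001, -1.0]]
ft_force: [0.9, 3.4, -0.2]
grip_width: 19.7
```

```bash
python3 - <<'E'
from h import *
st=readout.get_state()
im=cams.get_image('wrist')[:,:,::-1]; cv2.imwrite('pics/w7.png',im)
c=cv2.resize(im[180:300,260:390],None,fx=5,fy=5,interpolation=cv2.INTER_CUBIC); c=(np.clip((c/255.)**0.6,0,1)*255).astype('uint8')
cv2.imwrite('pics/w7c.png',c)
delta([498.8,-185.5,140],74);print(st['ft_force'],st['moment'])
E
```

```text
t 10.85 pos [ 499.05 -185.19  144.22] jaw 74.05 F [1.26 2.74 0.07] w 19.805386924776414
move [[np.float64(0.00016), np.float64(-0.00037), np.float64(0.00422)], [np.float64(0.0012), np.float64(0.0007), np.float64(0.0008)]]
[ 0.86305666  3.37635996 -0.1706052 ] [ 1.13057991 -0.45481153 -0.0367102 ]
```

View pics/w7c.png

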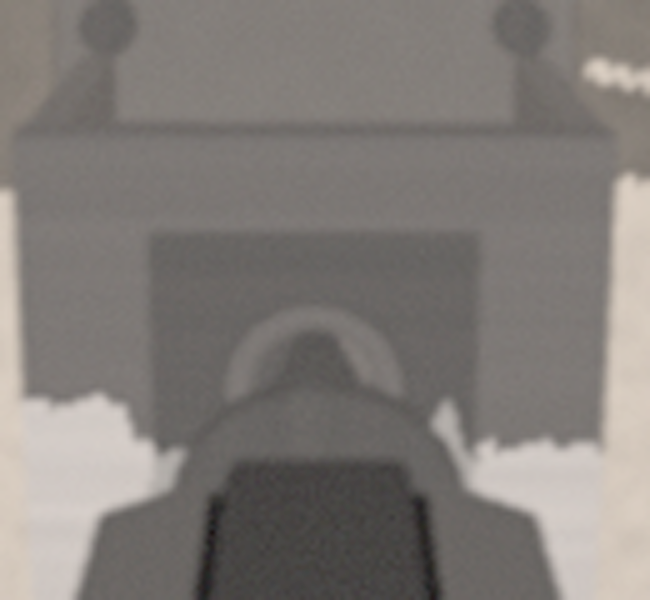

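Emit:
{"op": "arm_command", "data": {
  "moves": [
    [[0,-0.0005,0.001],[0,0,0]],
    [[0,-0.0005,0.002],[0,0,0]],
    [[0,-0.0005,0.003],[0,0,0]],
    [[0,-0.0005,0.004],[0,0,0]],
    [[0,-0.0005,0.005],[0,0,0]],
    [[0,-0.0005,0.006],[0,0,0]],
    [[0,-0.0005,0.006],[0,0,0]]
  ]
}}

```text
time: 11.55
eef_pos: [498.8, -185.6, 138.0]
eef_rot: [[-0.961, 0.275, 0.001], [0.275, 0.961, 0.001], [-0.001, 0.001, -1.0]]
ft_force: [0.5, 3.2, -0.6]
grip_width: 19.6
```

Emit:
{"op": "arm_command", "data": {
  "moves": [
    [[0,0,0.001],[0,0,0]],
    [[0,0,0.002],[0,0,0]],
    [[0,0,0.003],[0,0,0]],
    [[0,0,0.004],[0,0,0]],
    [[0,0,0.005],[0,0,0]],
    [[0,0,0.005],[0,0,0]]
  ]
}}

```text
time: 12.15
eef_pos: [498.8, -185.6, 132.8]
eef_rot: [[-0.961, 0.275, 0.001], [0.275, 0.961, 0.001], [-0.0, 0.001, -1.0]]
ft_force: [1.5, 3.4, 0.4]
grip_width: 20.2
```

Emit:
{"op": "arm_command", "data": {
  "moves": [
    [[0,0,0.001],[0,0,0]],
    [[0,0,0.002],[0,0,0]],
    [[0,0,0.003],[0,0,0]],
    [[0,0,0.004],[0,0,0]],
    [[0,0,0.005],[0,0,0]],
    [[0,0,0.005],[0,0,0]]
  ]
}}

```text
time: 12.75
eef_pos: [498.8, -185.6, 127.6]
eef_rot: [[-0.961, 0.275, 0.001], [0.275, 0.961, 0.001], [-0.0, 0.001, -1.0]]
ft_force: [2.3, 3.7, 0.7]
grip_width: 19.5
```

Emit:
{"op": "arm_command", "data": {
  "moves": [
    [[-0.0002,0,0.001],[0,0,0]],
    [[-0.0003,0,0.002],[0,0,0]],
    [[-0.0003,0,0.003],[0,0,0]],
    [[-0.0003,0,0.004],[0,0,0]],
    [[-0.0003,0,0.004],[0,0,0]]
  ]
}}

```text
time: 13.25
eef_pos: [499.0, -185.7, 123.4]
eef_rot: [[-0.962, 0.275, 0.0], [0.275, 0.962, 0.001], [0.0, 0.001, -1.0]]
ft_force: [0.7, 3.1, -0.6]
grip_width: 19.9
```

```bash
python3 - <<'E'
from h import *
st=readout.get_state()
im=cams.get_image('wrist')[:,:,::-1]
c=cv2.resize(im[180:340,240:400],None,fx=4,fy=4,interpolation=cv2.INTER_CUBIC); c=(np.clip((c/255.)**0.6,0,1)*255).astype('uint8')
cv2.imwrite('pics/w8c.png',c[:600])
delta([498.8,-185.5,140],74);print(st['ft_force'],st['moment'])
E
```

```text
t 13.3 pos [ 498.94 -185.67  123.36] jaw 74.05 F [ 0.03  3.9  -0.65] w 19.46428348628666
move [[np.float64(0.00019), np.float64(0.00014), np.float64(-0.01664)], [np.float64(0.0011), np.float64(-0.0001), np.float64(0.0009)]]
[ 0.69368169  3.12836292 -0.63995799] [ 1.02597997 -0.31699694 -0.01647053]
```

View pics/w8c.png

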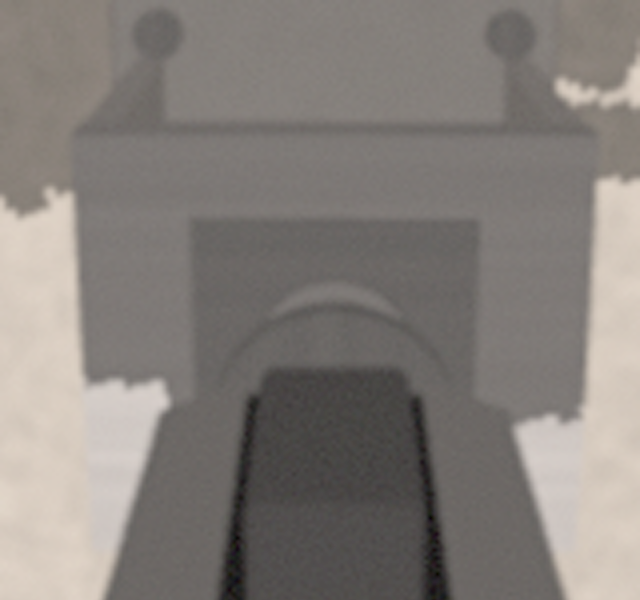

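Emit:
{"op": "arm_command", "data": {
  "moves": [
    [[0,0,0.001],[0,0,0]],
    [[0,0,0.002],[0,0,0]],
    [[0,0,0.003],[0,0,0]],
    [[0,0,0.004],[0,0,0]],
    [[0,0,0.005],[0,0,0]],
    [[0,0,0.005],[0,0,0]]
  ]
}}

```text
time: 13.9
eef_pos: [498.9, -185.7, 118.1]
eef_rot: [[-0.962, 0.275, 0.0], [0.275, 0.962, 0.001], [0.0, 0.001, -1.0]]
ft_force: [0.9, 3.4, -0.9]
grip_width: 19.7
```

Emit:
{"op": "arm_command", "data": {
  "moves": [
    [[0,0,0.001],[0,0,0]],
    [[0,0,0.002],[0,0,0]],
    [[0,0,0.003],[0,0,0]],
    [[0,0,0.004],[0,0,0]],
    [[0,0,0.005],[0,0,0]],
    [[0,0,0.005],[0,0,0]]
  ]
}}

```text
time: 14.5
eef_pos: [498.9, -185.6, 112.9]
eef_rot: [[-0.962, 0.275, -0.0], [0.275, 0.962, 0.001], [0.0, 0.001, -1.0]]
ft_force: [1.2, 4.1, -0.8]
grip_width: 19.7
```

Emit:
{"op": "arm_command", "data": {
  "moves": [
    [[0,0,0.001],[0,0,0]],
    [[0,0,0.0015],[0,0,0]],
    [[0,0,0.002],[0,0,0]],
    [[0,0,0.0025],[0,0,0]],
    [[0,0,0.003],[0,0,0]],
    [[0,0,0.003],[0,0,0]]
  ]
}}

```text
time: 15.1
eef_pos: [498.9, -185.7, 109.9]
eef_rot: [[-0.962, 0.275, -0.0], [0.275, 0.962, 0.001], [0.0, 0.001, -1.0]]
ft_force: [1.4, 4.0, 0.6]
grip_width: 19.8
```

```bash
python3 - <<'E'
from h import *
st=readout.get_state()
im=cams.get_image('scene')[:,:,::-1]
c=cv2.resize(im[150:310,90:250],None,fx=3.7,fy=3.7,interpolation=cv2.INTER_CUBIC); c=(np.clip((c/255.)**0.6,0,1)*255).astype('uint8')
cv2.imwrite('pics/s9c.png',c)
delta([498.8,-185.5,140],74);print(st['ft_force'],st['moment'])
E
```

```text
t 15.15 pos [ 498.9  -185.65  109.89] jaw 74.05 F [ 1.68  3.29 -0.72] w 19.912435089730284
move [[np.float64(0.00015), np.float64(0.00015), np.float64(-0.03011)], [np.float64(0.001), np.float64(-0.0003), np.float64(0.0009)]]
[1.37061151 3.97777064 0.62206068] [ 0.94571653 -0.35515208 -0.01921545]
```

View pics/s9c.png

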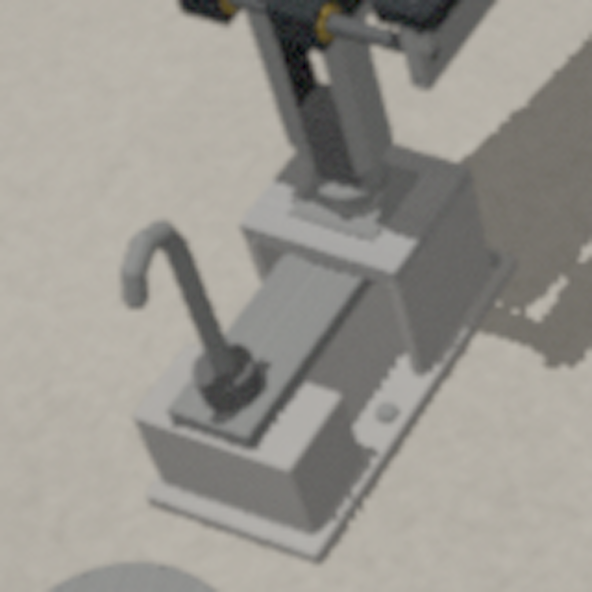

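Emit:
{"op": "arm_command", "data": {
  "moves": [
    [[0,0,0.0005],[0,0,0]],
    [[0,0,0.001],[0,0,0]],
    [[0,0,0.0015],[0,0,0]],
    [[0,0,0.002],[0,0,0]],
    [[0,0,0.002],[0,0,0]]
  ]
}}

```text
time: 15.65
eef_pos: [498.9, -185.6, 107.8]
eef_rot: [[-0.962, 0.275, -0.0], [0.275, 0.962, 0.001], [0.0, 0.001, -1.0]]
ft_force: [1.0, 3.2, 0.3]
grip_width: 19.5
```

Emit:
{"op": "arm_command", "data": {
  "moves": [
    [[0,0,0.0005],[0,0,0]],
    [[0,0,0.001],[0,0,0]],
    [[0,0,0.0015],[0,0,0]],
    [[0,0,0.002],[0,0,0]],
    [[0,0,0.002],[0,0,0]]
  ]
}}

```text
time: 16.15
eef_pos: [498.9, -185.6, 105.7]
eef_rot: [[-0.962, 0.275, -0.0], [0.275, 0.962, 0.001], [0.0, 0.001, -1.0]]
ft_force: [0.9, 3.0, 0.5]
grip_width: 19.6
```

Emit:
{"op": "arm_command", "data": {
  "moves": [
    [[0,0,0.0005],[0,0,0]],
    [[0,0,0.001],[0,0,0]],
    [[0,0,0.0015],[0,0,0]],
    [[0,0,0.002],[0,0,0]],
    [[0,0,0.002],[0,0,0]]
  ]
}}

```text
time: 16.65
eef_pos: [498.9, -185.6, 103.6]
eef_rot: [[-0.962, 0.275, -0.0], [0.275, 0.962, 0.001], [0.0, 0.001, -1.0]]
ft_force: [0.9, 3.4, -0.0]
grip_width: 19.6
```

Emit:
{"op": "arm_command", "data": {
  "moves": [
    [[0,0,0.0005],[0,0,0]],
    [[0,0,0.001],[0,0,0]],
    [[0,0,0.0015],[0,0,0]],
    [[0,0,0.0015],[0,0,0]]
  ]
}}

```text
time: 17.05
eef_pos: [498.9, -185.6, 102.0]
eef_rot: [[-0.962, 0.275, -0.0], [0.275, 0.962, 0.001], [0.0, 0.001, -1.0]]
ft_force: [1.1, 3.2, 0.5]
grip_width: 20.0
```

Emit:
{"op": "arm_command", "data": {
  "moves": [
    [[0,0,0.0005],[0,0,0]],
    [[0,0,0.001],[0,0,0]],
    [[0,0,0.001],[0,0,0]]
  ]
}}

```text
time: 17.35
eef_pos: [498.9, -185.6, 100.9]
eef_rot: [[-0.962, 0.275, -0.0], [0.275, 0.962, 0.001], [0.001, 0.001, -1.0]]
ft_force: [2.7, 3.4, -0.8]
grip_width: 19.6
```

Emit:
{"op": "arm_command", "data": {
  "moves": [
    [[0,0,0.0005],[0,0,0]],
    [[0,0,0.001],[0,0,0]],
    [[0,0,0.001],[0,0,0]]
  ]
}}

```text
time: 17.65
eef_pos: [498.9, -185.7, 100.1]
eef_rot: [[-0.962, 0.275, -0.0], [0.275, 0.962, 0.001], [0.0, 0.001, -1.0]]
ft_force: [0.3, 3.1, 2.1]
grip_width: 19.7
```

Emit:
{"op": "arm_command", "data": {
  "moves": [
    [[0,0,0.0003],[0,0,0]],
    [[0,0,0.0005],[0,0,0]],
    [[0,0,0.0005],[0,0,0]]
  ]
}}

```text
time: 17.95
eef_pos: [498.9, -185.7, 100.0]
eef_rot: [[-0.962, 0.275, 0.0], [0.275, 0.962, 0.001], [0.0, 0.001, -1.0]]
ft_force: [-0.2, 4.0, 6.4]
grip_width: 20.0
```

Emit:
{"op": "arm_command", "data": {
  "moves": [
    [[0,0,0.0005],[0,0,0]],
    [[0,0,0.0007],[0,0,0]],
    [[0,0,0.0009],[0,0,0]],
    [[0,0,0.001],[0,0,0]],
    [[0,0,0.001],[0,0,0]]
  ]
}}

```text
time: 18.45
eef_pos: [498.9, -185.6, 100.0]
eef_rot: [[-0.962, 0.275, 0.0], [0.275, 0.962, 0.001], [-0.0, 0.001, -1.0]]
ft_force: [-0.0, 4.6, 11.8]
grip_width: 19.8
```

Emit:
{"op": "arm_command", "data": {
  "moves": [
    [[0,0,0.001],[0,0,0]],
    [[0,0,0.0012],[0,0,0]],
    [[0,0,0.0013],[0,0,0]],
    [[0,0,0.0013],[0,0,0]],
    [[0,0,0.0013],[0,0,0]],
    [[0,0,0.0013],[0,0,0]],
    [[0,0,0.0013],[0,0,0]]
  ]
}}

```text
time: 19.15
eef_pos: [498.9, -185.7, 100.0]
eef_rot: [[-0.961, 0.275, 0.001], [0.275, 0.961, 0.001], [-0.001, 0.001, -1.0]]
ft_force: [-1.3, 4.0, 14.6]
grip_width: 19.5
```

```bash
python3 - <<'E'
from h import *
for k in range(1):
    im=cams.get_image('wrist')[:,:,::-1]; cv2.imwrite('pics/w10.png',im)
    delta([498.9,-185.65,100],74); im=cams.get_image('scene')[:,:,::-1]
    c=cv2.resize(im[150:310,90:250],None,fx=3.7,fy=3.7,interpolation=cv2.INTER_CUBIC); c=(np.clip((c/255.)**0.6,0,1)*255).astype('uint8')
    cv2.imwrite('pics/s10c.png',c)
    delta([498.9,-185.65,100],74)
E
```

```text
t 19.2 pos [ 498.96 -185.65  100.01] jaw 74.05 F [-1.57  5.02 14.14] w 19.395397693239527
move [[np.float64(6e-05), np.float64(-2e-05), np.float64(1e-05)], [np.float64(0.0013), np.float64(0.0007), np.float64(0.0009)]]
t 19.25 pos [ 498.95 -185.66  100.03] jaw 74.05 F [-1.76  4.3  13.15] w 19.869774030750687
move [[np.float64(5e-05), np.float64(-1e-05), np.float64(3e-05)], [np.float64(0.0013), np.float64(0.0007), np.float64(0.0008)]]
```

View pics/s10c.png

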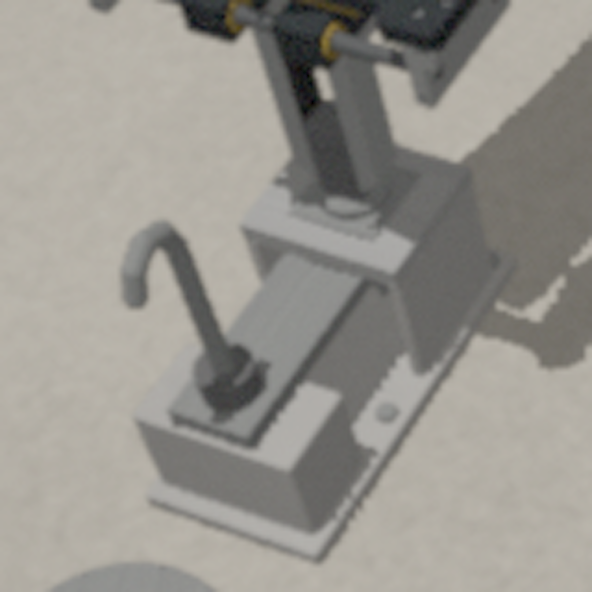

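View pics/w10.png

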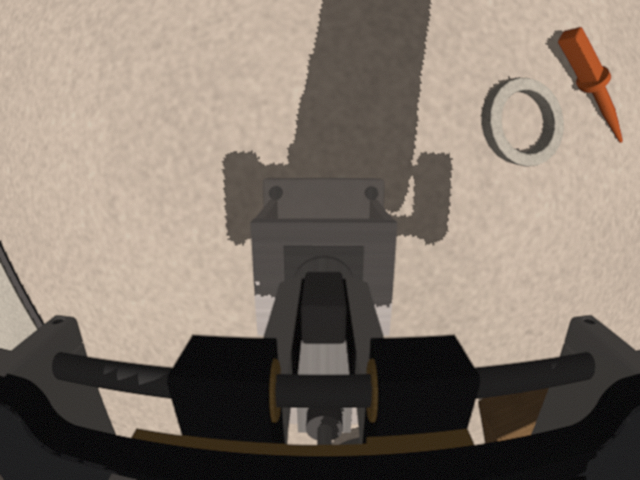

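The collar is bedded: TCP stalled at z=100.0, about 14 N, square in both views. One slightly firmer push (about 17 N), then I'll unload and release.

Emit:
{"op": "arm_command", "data": {
  "moves": [
    [[0,0,0.0013],[0,0,0]],
    [[0,0,0.0015],[0,0,0]],
    [[0,0,0.0016],[0,0,0]],
    [[0,0,0.0016],[0,0,0]],
    [[0,0,0.0016],[0,0,0]],
    [[0,0,0.0016],[0,0,0]],
    [[0,0,0.0016],[0,0,0]]
  ]
}}

```text
time: 19.95
eef_pos: [498.9, -185.7, 100.0]
eef_rot: [[-0.961, 0.275, 0.002], [0.275, 0.961, 0.001], [-0.001, 0.002, -1.0]]
ft_force: [-2.5, 4.6, 16.5]
grip_width: 19.5
```

Emit:
{"op": "arm_command", "data": {
  "moves": [
    [[0,0,0.001],[0,0,0]],
    [[0,0,0.0005],[0,0,0]],
    [[0,0,0.0003],[0,0,0]],
    [[0,0,0.0003],[0,0,0]]
  ]
}}

```text
time: 20.35
eef_pos: [498.9, -185.7, 100.0]
eef_rot: [[-0.961, 0.275, 0.002], [0.275, 0.961, 0.001], [-0.001, 0.002, -1.0]]
ft_force: [0.3, 3.6, 7.1]
grip_width: 19.9
```

Emit:
{"op": "arm_command", "data": {
  "moves": [
    [[0,0,0],[0,0,0]],
    [[0,0,0],[0,0,0]],
    [[0,0,0],[0,0,0]],
    [[0,0,0],[0,0,0]],
    [[0,0,0],[0,0,0]],
    [[0,0,0],[0,0,0]],
    [[0,0,0],[0,0,0]],
    [[0,0,0],[0,0,0]]
  ],
  "fingers": 0.06
}}

```text
time: 21.15
eef_pos: [498.9, -185.6, 100.0]
eef_rot: [[-0.961, 0.275, 0.002], [0.275, 0.961, 0.001], [-0.001, 0.002, -1.0]]
ft_force: [-0.1, 0.6, 0.6]
grip_width: 59.9
```

```bash
python3 - <<'E'
from h import *
im=cams.get_image('wrist')[:,:,::-1]; cv2.imwrite('pics/w11.png',im)
delta([498.9,-185.65,200],74)
E
```

```text
t 21.2 pos [ 498.86 -185.66  100.01] jaw 74.04 F [-0.03  0.37 -0.2 ] w 59.79490051850456
move [[np.float64(-0.00015), np.float64(0.00018), np.float64(-0.09999)], [np.float64(0.0016), np.float64(0.0011), np.float64(0.0008)]]
```

View pics/w11.png

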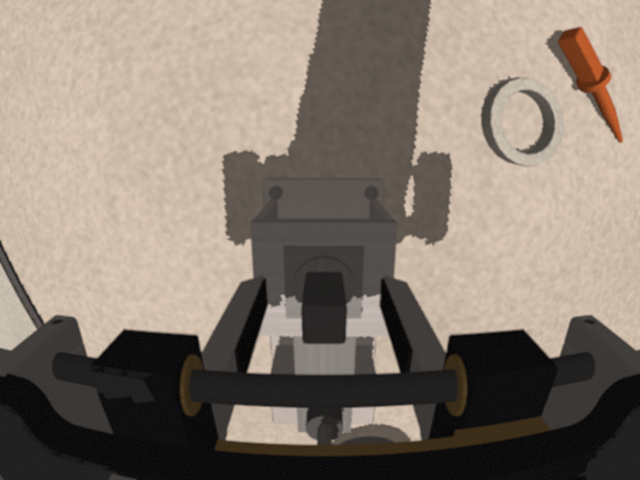

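The fingers are clear of the handle and the pin stands upright. Withdrawing straight up.

Emit:
{"op": "arm_command", "data": {
  "moves": [
    [[0,0,-0.01],[0,0,0]],
    [[0,0,-0.03],[0,0,0]],
    [[0,0,-0.055],[0,0,0]],
    [[0,0,-0.08],[0,0,0]],
    [[0,0,-0.1],[0,0,0]],
    [[0,0,-0.12],[0,0,0]],
    [[0,0,-0.12],[0,0,0]],
    [[0,0,-0.12],[0,0,0]]
  ]
}}

```text
time: 22.0
eef_pos: [498.7, -185.8, 220.4]
eef_rot: [[-0.961, 0.275, 0.002], [0.275, 0.961, 0.001], [-0.002, 0.002, -1.0]]
ft_force: [-0.5, -0.4, -0.7]
grip_width: 60.0
```

```bash
python3 - <<'E'
from h import *
st=readout.get_state()
im=cams.get_image('wrist')[:,:,::-1]; cv2.imwrite('pics/w12.png',im)
print(proj('wrist',[498.8,-185.5,135.5],st),proj('wrist',[498.8,-185.5,91],st))
im=cams.get_image('scene')[:,:,::-1]; cv2.imwrite('pics/s12.png',im)
c=cv2.resize(im[150:310,90:250],None,fx=3.7,fy=3.7,interpolation=cv2.INTER_CUBIC); c=(np.clip((c/255.)**0.6,0,1)*255).astype('uint8')
cv2.imwrite('pics/s12c.png',c)
for z in (113,114,115,118): print(z,[proj('scene',[498.8,-185.5,z+k],None).round(1) for k in (22,-22)])
E
```

```text
[323.68128781 246.82059598] [323.59055071 231.56867167]
113 [array([180.8, 181. ]), array([186.2, 199.7])]
114 [array([180.7, 180.5]), array([186.1, 199.3])]
115 [array([180.6, 180.1]), array([186. , 198.8])]
118 [array([180.2, 178.8]), array([185.6, 197.6])]
```

View pics/s12c.png

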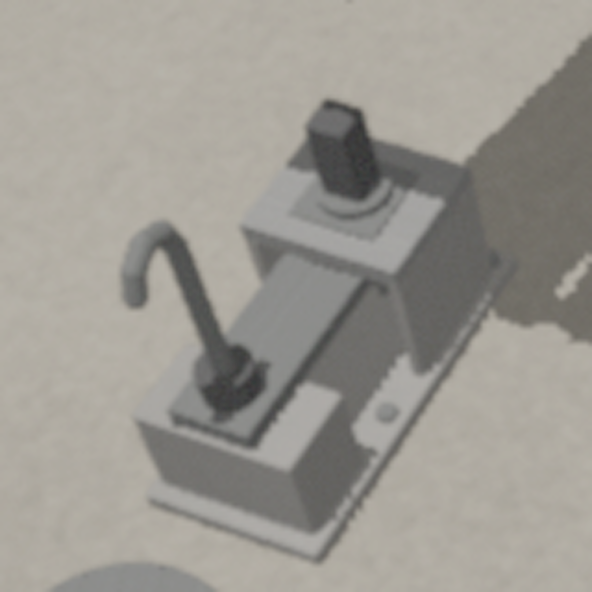

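View pics/w12.png

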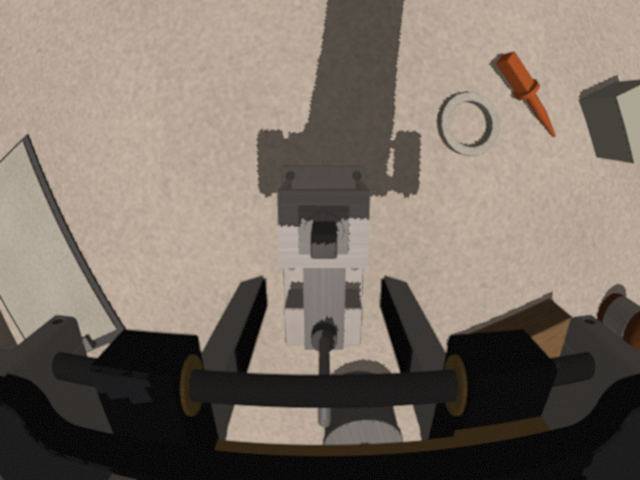

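View pics/s12.png

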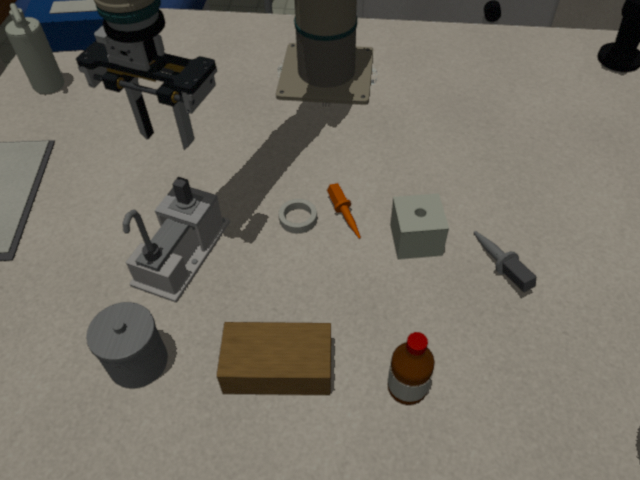

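The pin stands upright with its collar flat on the stop plate. Its handle top is at scene (181,182), against a predicted (181,181) for a bedded pin. The tongue is in line, the bystanders are unmoved and the gripper is clear. Handing in.

```bash
python3 -c "
from cell import job; print(job.sign_off())"
```

```text
the job is handed in; nothing more can be done
None
```

The pin is in both holes with its collar bedded on the stop plate, and the job was handed in at about 22 s. No verdict was reported.

**What I did:** I took the small grey pin from its block. I put its point into the carriage hole about 3.5 mm off centre, then slid it back to the middle to draw the carriage into line. Sideways force was about 3 to 4 N. I bedded the collar with up to about 16.5 N at the wrist, then eased off, released it and lifted straight up.

**Last checks:**
- **Bedding:** the hand stopped moving down at TCP z = 100.0 mm while the force rose. That puts the stop plate about 1 mm above the bracket's top face.
- **Pin position:** after release the handle top was within about 1 pixel of where a bedded pin should show in the scene camera, and it looked upright.
- **Carriage:** the tongue looked in line under the plate. The alignment was only judged by eye and from the shank being through both holes, not measured directly.
- **Bystanders:** all four were where they started.

**Not clean:**
- **Decoys:** the two loose decoy pins (orange and larger grey) toppled early on, seemingly on their own, as the orange one was already down in the first close view. They lie on the worktop clear of the job.
- **Carriage drag:** it was much less than the 6 N allowed for, about 2 N at most.

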